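Press a glued drawer pull in the one-hand ratchet clamp

TASK

Lay the freshly glued wooden drawer pull upright on the narrow raised rail between the jaws of the ratchet clamp, glue seam square to the closing direction, and let go of it. Then pump the clamp's trigger against its grip, stroke by stroke, until the moving jaw has pressed the pull firmly against the sprung pad - about a third of the pad's travel, never close to its end, which would crush the wood - and finish while still holding the trigger squeezed. Move the jaw only with its trigger, keep the fingers off both jaws, and leave everything else where it stands.

Things in the scene. Friction and masses are not known exactly. Their poses are not given: they have to be found in the camera images.
- pull: The work: brown wooden drawer pull, T-shaped section, 80 g. Foot 50 mm long (own x), 40 mm wide (own y), 26 mm high; on it a ridge 50 mm long (x), 14 mm wide, 14 mm high (40 mm overall). A pale glue seam runs along its length (plane y = 0). Origin: centre of the underside, z up. Grip its two ends (faces 50 mm apart along x). Its y goes along the clamp's y, either way round.
- clamp: Ratchet clamp, fixed, on a pale wooden plinth 90 (x) by 262 (y) by 14 mm. Origin on the worktop, z up. Its jaw closes in the clamp's own -y. Pad face at y = -100 mm. An upright black grip (16 mm in y, 24 mm in x) stands with its back at y = 118, front at y = 102 mm, top 220 mm above the worktop; the trigger stands just in front of it. All else is below 143 mm, between rail and pad below 95 mm.
- jaw: The moving jaw (face 32 mm wide in the clamp's x, 60 to 90 mm above the worktop) with its toothed bar at 66 to 85 mm. It ratchets: it moves forward only and stays where it was pushed (friction about 3 N; after a stroke it may settle back by 1 to 2 mm). A gripper holding the pull by its two ends passes outside the jaw and the pad.
- jaw_face (a point): Centre of the moving jaw's pressing face, 72 mm above the worktop. Its distance from pad_face is the opening; the pull needs 40 mm of it.
- pad: The sprung pad of the fixed jaw at the far end of the rail, same face size and height as the jaw.
- pad_face (a point): Centre of the sprung pad's pressing face, 72 mm above the worktop.
- rest (a point): Middle of the rest rail's top, 57 mm above the worktop. The rail is 18 mm wide (clamp's x) and 74 mm long (clamp's y, 37 mm either way).
- trigger_grip (a point): Point on the trigger's middle line 70 mm above its pivot, where to press it (about 195 mm above the worktop). The steel lever is 20 mm wide and 10 mm thick and ends 92 mm above the pivot. It swings towards the grip.
- squeeze_mid (a point): Point fixed on the clamp, 196 mm up: midway between the grip's back and the trigger's front when fully squeezed (28 mm over both). With the trigger at rest they measure 49 mm: 14 mm behind this point, 35 mm in front (clamp's -y). Close the fingers here along the clamp's y, one behind the grip, one in front of the trigger.
- trigger_swing (a joint): Trigger angle (rad): 0 at rest, 0.30 fully squeezed. A spring returns it; squeezing needs about 3 to 15 N at the grip point. A full squeeze and full return (below 0.03) is one stroke and moves the jaw about 8 mm; the first may give less. A return of less than about two thirds catches no new tooth.
- jaw_travel (a joint): How far the jaw has advanced (m); the face is 85 mm from the free pad face at 0. It meets a pull that lies against the pad at 0.045.
- pad_squeeze (a joint): How far the pad is pushed in (m): 0 free, 0.014 at its end; spring of 2 N a mm, so it shows the clamping force. It should finish between 0.0025 and 0.008 (a full stroke ends near 0.005); above 0.0095 the wood counts as crushed. When the trigger is let go the jaw slips back by 1 to 2 mm.
- mill_1: Bystander: a salt mill, 44 mm across, 90 mm high, near the pull. Origin under its centre.
- mug_1: Bystander: a mug, 79x114x96 mm, left of the pull.
- spare_hinge: Bystander: a cabinet hinge, 106 mm long, 14 mm high, in front of the sink.
- trim_offcut: Bystander: an angle trim strip, 160x20x14 mm, in front of the sink.
- glass_3: Bystander: a drinking glass, 84 mm across, 92 mm high, behind the clamp.
- spare_knob: Bystander: a round spare knob, 29 mm across, 18 mm high, behind the clamp.

How it is judged (in metres and radians):
On the way, in this order (a step that is already met when the one before it is completed fails the run):
1. the pull lies upright on the rail between the jaws, seam square to the closing direction, let go, not yet clamped (z of pull in the frame of clamp between 0.053 and 0.061 m and x of pull in the frame of clamp between -0.012 and 0.012 m and horizontal distance between pull and rest below 0.04 m and angle between pull's own z axis and vertical below 0.1 rad and angle between the y axis of pull and the y axis of clamp, either way round below 0.2 rad and contact force between the fingers and pull below 0.2 N and linear speed of pull below 0.02 m/s and value of joint trigger_swing below 0.05 rad), for 0.2 s.
2. the trigger is squeezed fully for a first stroke, with the fingers (value of joint trigger_swing above 0.26 rad and contact force between the fingers and clamp above 1 N), for 0.02 s.
At the end, for the whole second after the job is handed in: The pull lies upright on the rail (centred on it within 14 mm, seam square to the closing direction within 0.1 rad), held between jaw and pad with 4 to 20 N on the jaw and the pad pushed in by 2.5 to 8 mm, while the fingers keep the trigger squeezed (beyond 0.15 rad) and do not touch the pull (z of pull in the frame of clamp between 0.053 and 0.061 m and x of pull in the frame of clamp between -0.014 and 0.014 m and angle between pull's own z axis and vertical below 0.1 rad and angle between the y axis of pull and the y axis of clamp, either way round below 0.1 rad and contact force between jaw and pull between 4 and 20 N and contact force between pad and pull above 4 N and value of joint pad_squeeze between 0.0025 and 0.008 m and value of joint trigger_swing above 0.15 rad and contact force between the fingers and clamp above 2 N and contact force between the fingers and pull below 0.5 N and linear speed of pull below 0.01 m/s); the arm keeps its last pose, push and grip.
It fails at once if the pull is crushed: the pad is pushed in by more than 9.5 mm (value of joint pad_squeeze above 0.0095 m).
It fails at once if the fingers push the moving jaw or the pad (contact force between the fingers and jaw above 3 N or contact force between the fingers and pad above 3 N).
It fails at once if a bystander is disturbed (moved by more than 30 mm) (distance of any of mill_1, mug_1, spare_hinge, trim_offcut, glass_3, spare_knob from where it was at the start of the episode above 0.03 m).
It also fails if it takes over 58 s, if anything falls off the work surface, if the arm or the gripper's body presses on something with over 40 N, if the wrist force passes 120 N, or if a joint passes its speed limit or range.

ROBOT

A 7-joint arm with a two-finger parallel gripper is mounted at the origin on a cart in front of the work surface, level with it; the furniture and walls round the work are solid. World frame = base frame: x ahead of the robot, y to its left, z up, the work surface at z = 0. Lengths are in mm, angles in rad, forces in N, time in s.
With the tool pointing down it reaches from about 400 to 750 mm from the base axis. Payload 19.5 kg.
Tool frame: the origin (TCP) lies on the centre line of the jaws, within the pads' length; the fingertips stand 22 mm ahead of it and the grasp point (between the pads) lies 3 mm ahead of it; z points along the fingers, y is the direction in which the jaws open and shut (so a half turn about z gives the same grasp; the last joint's range is limited). The gripper opens to 85 mm and grips with 20 to 120 N. Pads are 22 mm wide; open, the fingers measure 114 mm over their backs; the gripper's body (76 mm by 85 mm) begins 54 mm behind the grasp point. The pads swing forward as they close: fully open they stand 13 mm farther back than shut.
Start: joints at [-1.36, 0.707, -0.028, 1.485, 0.022, 0.951, -0.075], TCP at [143.806, 556.702, 253.268] pointing down, gripper open.
Joint ranges: [-2.71, 2.71], [-0.32, 2.16], [-1.57, 1.52], [0, 2.45], [-1.46, 4.6], [0, 2.02], [-2.83, 2.83]. Speed limits (rad/s): [1.89, 1.89, 2.57, 2.57, 3.01, 3.01, 3.01].

INTERFACE

Orientations are given as a unit quaternion [x, y, z, w].
In Python, from rig import robot, get_image gives the robot as it stands.
- The arm moves only by the shell command python3 -m inch 'ROWS'. ROWS is JSON, a list of rows, each a list of 3 entries, a list of its own where there are three numbers: the shift along the tool's x, y, z in m, then the turn, a rotation vector about the tool's x, y, z in rad, then the opening, from -1 (shut) to 1 (fully open), so that 0 is half open. In form: [[[x, y, z], [wx, wy, wz], jaw], ...]. A call has 1 to 8 rows; each row is the pose to reach, as a shift and turn from the pose measured when the call began, along the tool's axes at that moment; what a row does not reach only later rows make up. A row lasts 1/10 s, in which the tool goes at most 50 mm and 8.59 degrees, less where a joint would pass 70% of its speed; a pose out of reach is approached as far as the arm can. A call with a gripper value outside its range is refused whole. The fingers move at their own pace and stop on an object; the grip force is fixed at half the most. Time passes only in rows, so rows that repeat a pose let the fingers close. It gives the time, the measured TCP pose, the force and the opening at its end, in the units of the state.
- robot.sense(): the state, without advancing time (a new reading comes with each control period).
- get_image(name): name is "scene" or "top" or "wrist"; returns a dict with "image" (400x640x3 uint8, red, green, blue), "z_map" (400x640 float32, mm along the optical axis (not along the pixel's ray), 0 where there is no reading), "mtx" (3x3 intrinsics, pixels), "eye" and "orientation" of the camera in the world; the wrist camera has in their place "hand_eye" (4x4, takes a point from camera to tool coordinates, whose origin is the TCP and whose axes are the flange's). Camera axes: x right, y down, z forward; pixel columns grow to the right and rows downward; lengths in mm; the calibration is good to about 2 mm. A picture is of the moment at which its call begins: read the wrist's pose just before it.
- robot.hand_in(): hands the job in, once; it reports no verdict.
The state is a dict: "t": time; "joint_positions": joint angles; "joint_vel": joint speeds; "tau": joint torques, N m; "position": TCP position; "orientation": TCP orientation; "contact_force": force on the tool from outside, world axes, zero at the start; "torque": the same for the moment, N m; "grip_width": finger opening in mm.
Only numpy, scipy, OpenCV 4.12 (cv2) and the standard library are available. Lean on these libraries where they do the work, as an engineer would, in place of code of your own. Each camera call takes 0.05 s, during which the arm holds its last target.

## Working session

There is one attempt and no reset: what is moved stays moved. The work goes in short steps, Python scripts to look and compute and a shell command to move; the robot and the scene stay as the last step left them, time stands still between calls to the robot, and variables do not carry over. Pictures are saved under pics/ and viewed, and the job is handed in when it is done.

```bash
ls; mkdir -p pics; cat > h.py <<'E'
import numpy as np, cv2
from rig import robot, get_image
from scipy.spatial.transform import Rotation as R
def grab(name, fn=None):
    s=robot.sense()
    d=get_image(name)
    if fn: cv2.imwrite('pics/'+fn, cv2.cvtColor(d['image'],cv2.COLOR_RGB2BGR))
    np.savez('/tmp/%s.npz'%name, pos=s['position'],ori=s['orientation'],**{k:np.asarray(v) for k,v in d.items()})
    return d,s
def cloud(d,s=None):
    z=np.asarray(d['z_map'],float);K=np.asarray(d['mtx'])
    v,u=np.mgrid[0:z.shape[0],0:z.shape[1]]
    P=np.stack([(u-K[0,2])/K[0,0]*z,(v-K[1,2])/K[1,1]*z,z],-1)
    if 'eye' in d:
        o=np.asarray(d['orientation']); M=o if o.shape==(3,3) else R.from_quat(o).as_matrix()
        W=P@M.T+np.asarray(d['eye'])
    else:
        H=np.asarray(d['hand_eye']);T=P@H[:3,:3].T+H[:3,3]
        W=T@R.from_quat(s['orientation']).as_matrix().T+np.asarray(s['position'])
    W[z<=0]=np.nan
    return W
E
python3 - <<'E'
from h import *
s=robot.sense(); print(s)
for n in ['scene','top','wrist']:
    d,s=grab(n,n+'0.png'); print(n,d['mtx'],d.get('eye'),d.get('orientation'),d.get('hand_eye'))
E
```

```text
pics
{'t': 0.0, 'joint_positions': array([-1.35966772,  0.7070715 , -0.02764182,  1.48496386,  0.02198454,
        0.9508792 , -0.07553197]), 'joint_vel': array([ 0.0007165 , -0.0009143 ,  0.00161679, -0.00117684,  0.00226713,
       -0.00204149, -0.00106352]), 'tau': array([-4.58998966e-05, -8.83225250e+01,  1.23468764e+00, -2.36161011e+01,
        1.68947579e-02,  6.78433469e-03, -3.05772900e-07]), 'position': array([143.76210539, 556.51272799, 252.85357903]), 'orientation': array([ 1.26089068e-01,  9.92018793e-01, -5.06378733e-04, -6.32370789e-05]), 'contact_force': array([ 0.14537634, -0.19068578, -0.25120534]), 'torque': array([-0.04874229,  0.01740813, -0.01484914]), 'grip_width': 85.57932736419815}
scene [[431.21606823   0.         317.81971197]
 [  0.         431.21606823 198.76052814]
 [  0.           0.           1.        ]] [ 114.86313035 -858.70157258  994.1285709 ] [ 0.8869904  -0.19336122  0.09333852 -0.40883662] None
top [[429.89435792   0.         325.07149732]
 [  0.         429.89435792 189.83157123]
 [  0.           0.           1.        ]] [-375.05694214 -187.18079171 1487.73359685] [ 0.76199978 -0.57251399  0.18468478 -0.2397407 ] None
wrist [[305.40306222   0.         322.71624728]
 [  0.         305.40306222 199.58665314]
 [  0.           0.           1.        ]] None None [[-2.01268305e-03 -9.60369472e-01 -2.78722849e-01  7.08991252e+01]
 [ 9.99996652e-01 -2.38615189e-03  1.00067545e-03 -1.27651322e+00]
 [-1.62609321e-03 -2.78719902e-01  9.60371060e-01 -1.21104483e+02]
 [ 0.00000000e+00  0.00000000e+00  0.00000000e+00  1.00000000e+00]]
```

View pics/scene0.png

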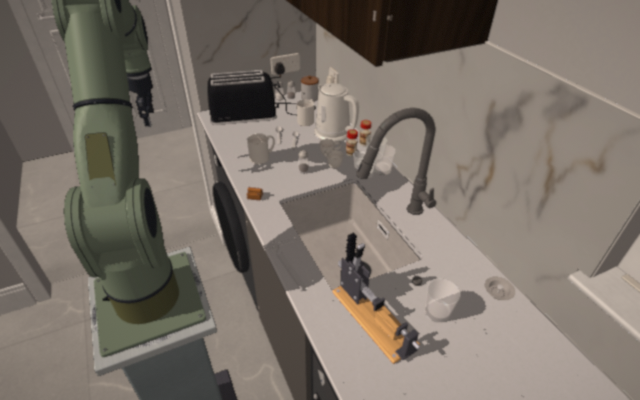

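View pics/top0.png

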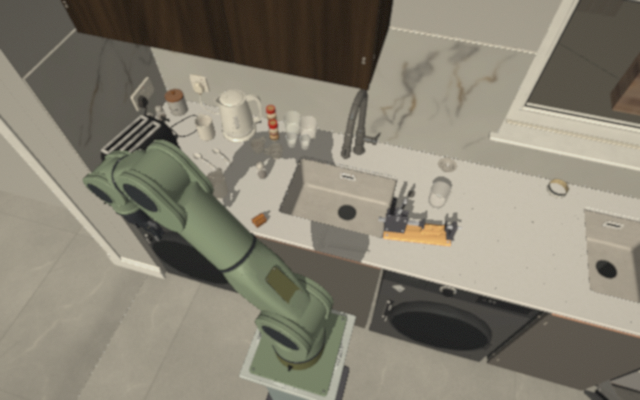

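View pics/wrist0.png

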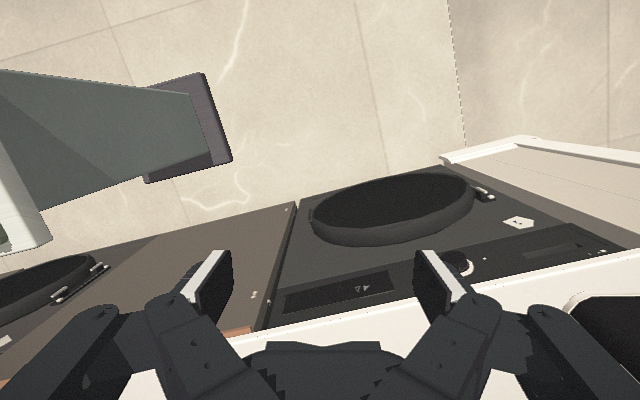

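```bash
python3 - <<'E'
from h import *
for n,(r0,r1,c0,c1) in {'scene':(220,370,320,480),'top':(170,260,370,480)}.items():
    d=dict(np.load('/tmp/%s.npz'%n)); 
    im=cv2.cvtColor(d['image'][r0:r1,c0:c1],cv2.COLOR_RGB2BGR)
    cv2.imwrite('pics/%s_c.png'%n,cv2.resize(im,None,fx=4.5 if n=='scene' else 6,fy=4 if 0 else (4 if n=='scene' else 6),interpolation=cv2.INTER_CUBIC))
    W=cloud({k:v for k,v in d.items() if k not in('pos','ori','hand_eye')})
    for (u,v) in ([(255,193),(255,189),(303,160),(260,150),(352,240),(345,238),(340,293),(412,352),(395,357),(380,310),(440,300),(418,281)] if n=='scene' else [(260,219),(262,172),(410,188),(405,208),(387,235),(450,240),(452,222),(440,190),(446,165)]):
        print(n,(u,v),W[v,u].round(0))
E
```

```text
scene (255, 193) [410. 289.  27.]
scene (255, 189) [415. 300.  35.]
scene (303, 160) [628. 368.  54.]
scene (260, 150) [498. 483.  64.]
scene (352, 240) [ 519. -204.  207.]
scene (345, 238) [ 709.  155. -200.]
scene (340, 293) [ 490. -212.   16.]
scene (412, 352) [ 569. -446.   19.]
scene (395, 357) [ 526. -439.   14.]
scene (380, 310) [ 544. -330.   57.]
scene (440, 300) [ 728. -348.   19.]
scene (418, 281) [ 714. -266.   14.]
top (260, 219) [411. 297.  26.]
top (262, 172) [619. 365.  48.]
top (410, 188) [ 751. -251.   -4.]
top (405, 208) [ 649. -249.  -10.]
top (387, 235) [ 485. -202.   19.]
top (450, 240) [ 534. -441.   16.]
top (452, 222) [ 628. -442.    1.]
top (440, 190) [ 746. -371.   36.]
top (446, 165) [ 915. -383.    3.]
```

```bash
ls pics
```

```text
scene0.png
scene_c.png
top0.png
top_c.png
wrist0.png
```

View pics/scene_c.png

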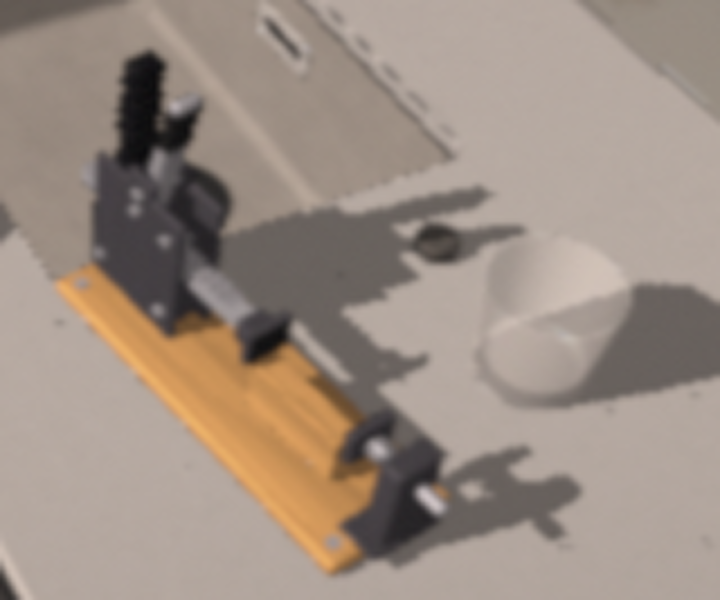

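View pics/top_c.png

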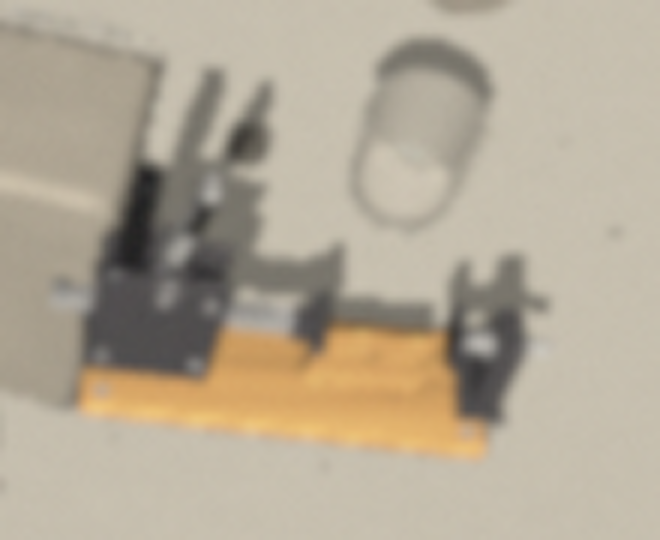

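```bash
python3 - <<'E'
from h import *
for n in ['scene','top']:
    d=dict(np.load('/tmp/%s.npz'%n)); 
    W=cloud({k:v for k,v in d.items() if k not in('pos','ori','hand_eye')})
    hsv=cv2.cvtColor(d['image'],cv2.COLOR_RGB2HSV)
    m=(hsv[...,0]>8)&(hsv[...,0]<22)&(hsv[...,1]>130)
    box=(W[...,0]>430)&(W[...,0]<620)&(W[...,1]<-150)&(W[...,1]>-480)
    q=W[m&box&(W[...,2]>5)&(W[...,2]<22)]
    rect=cv2.minAreaRect(q[:,:2].astype(np.float32)); print(n,'plinth',len(q),np.median(q[:,2]),rect); print(cv2.boxPoints(rect))
    r=W[m&box&(W[...,2]>45)&(W[...,2]<66)]
    rect=cv2.minAreaRect(r[:,:2].astype(np.float32)); print(' rail',len(r),np.median(r[:,2]),rect, cv2.boxPoints(rect).round(0).tolist())
    # near edge line of plinth: min x per y bin
    for lo in range(-440,-200,20):
        b=q[(q[:,1]>lo)&(q[:,1]<lo+20)]; 
        if len(b): print(lo+10,b[:,0].min().round(1),end=' | ')
    print()
    # tall
    t=W[box&(W[...,2]>165)&(W[...,2]<235)]; 
    print('tall',len(t),t.min(0) if len(t) else'',t.max(0) if len(t) else '')
    g=W[box&(W[...,2]>212)&(W[...,2]<235)]; print('griptop',len(g),g.mean(0),g.min(0),g.max(0))
    # pull
    b=(W[...,0]>370)&(W[...,0]<460)&(W[...,1]<350)&(W[...,1]>240)&(W[...,2]>4)&(W[...,2]<60)
    p=W[b&(hsv[...,1]>80)]; print('pull',len(p),p.min(0),p.max(0)); 
    top=p[p[:,2]>34]; print('top',len(top),top.mean(0),cv2.minAreaRect(top[:,:2].astype(np.float32)) if len(top)>4 else '')
E
```

```text
scene plinth 1391 13.881764711724031 ((537.1483154296875, -314.1575927734375), (88.2979736328125, 256.89044189453125), 8.781351089477539)
[[ 473.90784 -193.95796]
 [ 513.12585 -447.83716]
 [ 600.3888  -434.35724]
 [ 561.1708  -180.47803]]
 rail 221 56.31913402319174 ((546.6314697265625, -359.6102294921875), (21.383167266845703, 71.95719909667969), 9.338541030883789) [[530.0, -326.0], [542.0, -397.0], [563.0, -393.0], [551.0, -322.0]]
-430 510.9 | -410 508.3 | -390 505.0 | -370 499.7 | -350 498.9 | -330 495.5 | -310 492.5 | -290 488.1 | -270 486.0 | -250 483.9 | -230 479.2 | -210 477.6 | 
tall 291 [ 506.66452705 -240.81493355  165.34686113] [ 535.73373154 -185.94145926  222.5730623 ]
griptop 76 [ 521.94119208 -211.26439729  217.00048162] [ 507.62562712 -240.81493355  212.17471647] [ 534.95014798 -185.94145926  222.5730623 ]
pull 165 [382.59371416 273.14497521   4.45549068] [439.29394538 317.07423368  41.78555876]
top 33 [410.99654526 300.45913743  37.71582991] ((411.896240234375, 300.2074890136719), (14.824331283569336, 42.83185577392578), 58.28728103637695)
top plinth 459 13.64617947
[... 349 characters left out ...]
, -336.0], [541.0, -398.0], [562.0, -394.0], [550.0, -332.0]]
-430 530.4 | -410 510.0 | -390 510.5 | -370 508.3 | -350 507.0 | -330 496.9 | -310 497.9 | -290 493.8 | -270 489.0 | -250 489.7 | -230 484.2 | -210 483.7 | 
tall 108 [ 506.83345181 -239.29568643  165.14845589] [ 539.86775209 -188.84716109  224.60716578]
griptop 36 [ 522.67605516 -208.94374417  217.75871577] [ 508.38628904 -239.29568643  212.73534819] [ 539.86775209 -189.94065591  224.60716578]
pull 126 [381.66453718 276.30324651   4.80498828] [441.01271175 330.40182771  44.18832079]
top 41 [411.20920794 302.02757872  37.99087156] ((411.1807861328125, 302.07415771484375), (22.148412704467773, 47.110313415527344), 40.52004623413086)
```

```bash
python3 -m inch '[[[-0.04,-0.022,-0.01],[0,0,-0.1],1],[[-0.08,-0.045,-0.01],[0,0,-0.25],1],[[-0.12,-0.067,-0.01],[0,0,-0.4],1],[[-0.16,-0.09,-0.01],[0,0,-0.55],1],[[-0.2,-0.112,0],[0,0,-0.7],1],[[-0.24,-0.134,0],[0,0,-0.85],1],[[-0.28,-0.157,0],[0,0,-1.0],1],[[-0.32,-0.18,0.01],[0,0,-1.1],1]]'; python3 -m inch '[[[0,0,0],[0,0,0],1],[[0,0,0],[0,0,0],1]]'
python3 - <<'E'
from h import *
d,s=grab('wrist','w1.png'); print(s)
E
```

```text
t: 0.95
position: [410.0, 300.9, 243.7]
orientation: [-0.414, 0.91, -0.0, 0.0]
contact_force: [0.8, 1.0, -0.0]
grip_width: 85.4
t: 1.15
position: [410.6, 300.1, 243.4]
orientation: [-0.412, 0.911, -0.0, 0.0]
contact_force: [-1.0, 1.3, 0.0]
grip_width: 85.6
{'t': 1.15, 'joint_positions': array([-0.46485355,  0.64234484, -0.41085456,  1.73191695,  0.3288091 ,
        0.83561493,  1.3956292 ]), 'joint_vel': array([-0.05802937, -0.01159522, -0.01215486,  0.00170943, -0.00909734,
       -0.00186474, -0.02748394]), 'tau': array([  6.01727843, -77.36067295,  -3.79318714, -20.39659381,
         0.44130511,   0.08498761,   0.91159757]), 'position': array([410.55023853, 300.06181493, 243.39314654]), 'orientation': array([-4.12417399e-01,  9.10994980e-01, -6.44540561e-05,  1.78775839e-04]), 'contact_force': array([-1.00797184,  1.3360002 ,  0.04086261]), 'torque': array([0.02770628, 0.00885088, 0.03861467]), 'grip_width': 85.5775238574459}
```

View pics/w1.png

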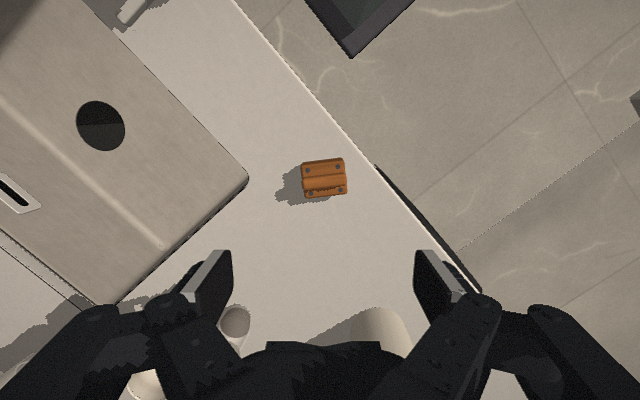

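```bash
cat > pull.py <<'E'
from h import *
def pull(d,s,zmin=-5,verbose=1):
    W=cloud(d,s); hsv=cv2.cvtColor(d['image'],cv2.COLOR_RGB2HSV)
    m=(hsv[...,0]>4)&(hsv[...,0]<22)&(hsv[...,1]>120); m[240:]=0
    Rm=R.from_quat(s['orientation']).as_matrix()
    p=W[m]; p=p[~np.isnan(p[:,0])]
    zt=np.percentile(p[:,2],97)
    for lo,hi,nm in [(zt-4,zt+4,'ridge'),(zt-18,zt-11,'foot')]:
        q=p[(p[:,2]>lo)&(p[:,2]<hi)]
        if len(q)<10: continue
        r=cv2.minAreaRect(q[:,:2].astype(np.float32))
        b=cv2.boxPoints(r); e=b[1]-b[0]; f=b[2]-b[1]; L=e if np.hypot(*e)>np.hypot(*f) else f
        a=np.degrees(np.arctan2(L[1],L[0]))%180
        print(nm,len(q),'z',np.median(q[:,2]).round(1),'c',np.round(r[0],1),'size',np.round(r[1],1),'long dir deg',a.round(1))
        t=(np.array([*r[0],zt])-s['position'])@Rm; print('  in tool',t.round(1))
    ty=Rm[:,1]; print('tooly deg',np.degrees(np.arctan2(ty[1],ty[0]))%180)
E
python3 - <<'E'
from pull import *
z=np.load('/tmp/wrist.npz'); d={k:z[k] for k in ['image','z_map','mtx','hand_eye']}; s={'position':z['pos'],'orientation':z['ori']}
pull(d,s)
E
```

```text
ridge 511 z 39.1 c [412.  302.9] size [13.8 48.7] long dir deg 145.1
  in tool [ -3.1   0.8 203.1]
foot 816 z 26.4 c [411.9 302.7] size [39.3 48.8] long dir deg 145.6
  in tool [ -2.8   0.8 203.1]
tooly deg 138.71356433129557
```

```bash
python3 -m inch '[[[-0.002,0,0.03],[0,0,-0.115],1],[[-0.003,0.001,0.07],[0,0,-0.115],1],[[-0.003,0.001,0.11],[0,0,-0.115],1],[[-0.003,0.001,0.15],[0,0,-0.115],1],[[-0.003,0.001,0.18],[0,0,-0.115],1],[[-0.003,0.001,0.20],[0,0,-0.115],1],[[-0.003,0.001,0.212],[0,0,-0.115],1],[[-0.003,0.001,0.212],[0,0,-0.115],1]]'
python3 - <<'E'
from h import *
d,s=grab('wrist','w2.png')
E
```

```text
t: 2.0
position: [410.1, 304.8, 30.9]
orientation: [-0.465, 0.885, -0.0, -0.0]
contact_force: [-0.1, 0.7, 1.1]
grip_width: 85.0
```

View pics/w2.png

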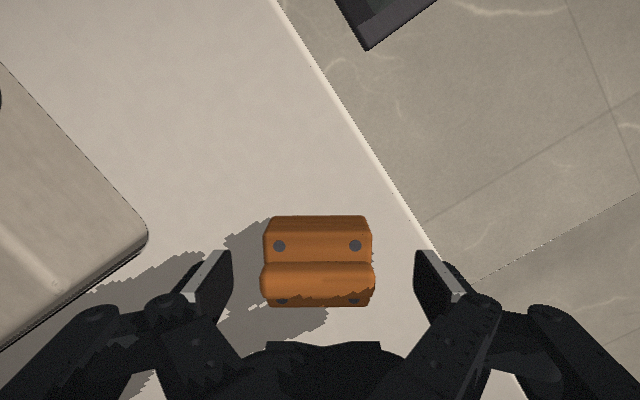

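```bash
python3 -m inch '[[[0,0,0],[0,0,0],0.3],[[0,0,0],[0,0,0],0],[[0,0,0],[0,0,0],-0.2],[[0,0,0],[0,0,0],-0.3],[[0,0,0],[0,0,0],-0.3],[[0,0,0],[0,0,0],-0.3]]'
python3 - <<'E'
from h import *
d,s=grab('wrist','w3.png')
E
```

```text
t: 2.65
position: [410.9, 305.2, 32.9]
orientation: [-0.465, 0.885, 0.0, 0.001]
contact_force: [-2.5, -0.4, 14.8]
grip_width: 49.3
```

View pics/w3.png

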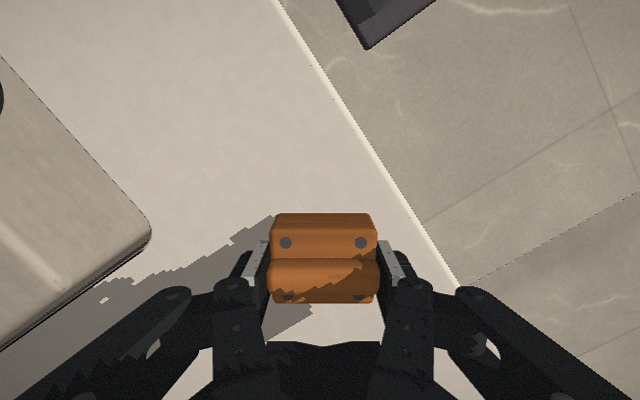

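```bash
python3 -m inch '[[[0,0,-0.02],[0,0,0],-0.3],[[0,0,-0.05],[0,0,0],-0.3],[[0,0,-0.09],[0,0,0],-0.3],[[0,0,-0.13],[0,0,0],-0.3],[[0,0,-0.17],[0,0,0],-0.3],[[0,0,-0.21],[0,0,0],-0.3],[[0,0,-0.23],[0,0,0],-0.3]]'
python3 - <<'E'
from h import *
d,s=grab('wrist','w4.png')
d=dict(np.load('/tmp/scene.npz')); W=cloud({k:v for k,v in d.items() if k not in('pos','ori','hand_eye')})
for u,v in [(365,172),(372,155),(385,125),(405,112),(430,130),(415,205)]: print(u,v,W[v-1:v+2,u-1:u+2].reshape(-1,3)[4].round(0))
# tall things with z>60 in work corridor
m=(W[...,2]>100)&(W[...,1]<330)&(W[...,1]>-480)&(W[...,0]>450)&(W[...,0]<800)
p=W[m]
for lo in range(-480,330,30):
    q=p[(p[:,1]>=lo)&(p[:,1]<lo+30)]
    if len(q)>3: print(lo,len(q),q[:,0].min().round(0),q[:,2].max().round(0))
E
```

```text
t: 3.4
position: [410.7, 305.0, 266.4]
orientation: [-0.465, 0.885, 0.001, 0.003]
contact_force: [0.7, -0.5, -1.9]
grip_width: 49.1
365 172 [675.   8. 229.]
372 155 [693.   8. 285.]
385 125 [730.  15. 371.]
405 112 [788.  10. 402.]
430 130 [883.   1. 325.]
415 205 [879.  -4.  36.]
-270 123 509.0 216.0
-240 328 504.0 221.0
-210 330 501.0 223.0
-60 3449 642.0 724.0
-30 438 642.0 722.0
0 1319 642.0 714.0
30 365 643.0 705.0
60 315 642.0 698.0
90 273 642.0 690.0
120 236 642.0 682.0
150 195 642.0 674.0
180 177 642.0 667.0
210 154 642.0 659.0
240 127 642.0 651.0
270 107 642.0 642.0
300 97 641.0 636.0
```

View pics/w4.png

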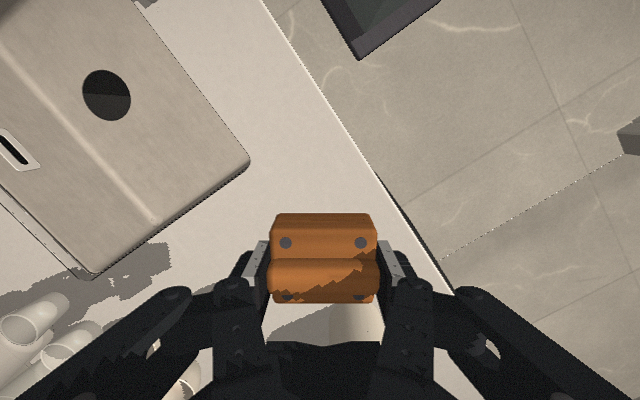

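```bash
python3 -m inch '[[[0.02,-0.02,-0.03],[0,0,0.14],-0.3],[[0.05,-0.05,-0.06],[0,0,0.28],-0.3],[[0.08,-0.085,-0.064],[0,0,0.42],-0.3],[[0.115,-0.12,-0.064],[0,0,0.56],-0.3],[[0.15,-0.155,-0.064],[0,0,0.7],-0.3],[[0.18,-0.19,-0.064],[0,0,0.84],-0.3],[[0.21,-0.22,-0.064],[0,0,0.98],-0.3],[[0.24,-0.248,-0.064],[0,0,1.12],-0.3]]'
cat > to.py <<'E'
from h import *
import sys
# usage: to.py x y z toolx_deg
s=robot.sense(); Rm=R.from_quat(s['orientation']).as_matrix()
x,y,z,a=map(float,sys.argv[1:5]); a=np.radians(a)
G=np.array([[np.cos(a),np.sin(a),0],[np.sin(a),-np.cos(a),0],[0,0,-1]])
print('shift m',((np.array([x,y,z])-s['position'])@Rm/1000).round(4),'turn',R.from_matrix(Rm.T@G).as_rotvec().round(4),'joints',s['joint_positions'].round(2),'pos',s['position'].round(1),'F',s['contact_force'].round(1),'t',s['t'],'w',round(s['grip_width'],1), 'toolx deg',np.degrees(np.arctan2(Rm[1,0],Rm[0,0])).round(2))
E
python3 to.py 548 -372 330 99
```

```text
t: 4.25
position: [478.6, -35.3, 330.9]
orientation: [0.08, 0.997, 0.003, 0.003]
contact_force: [1.1, 0.8, -1.3]
grip_width: 49.4
shift m [-1.219e-01 -3.214e-01 -3.000e-04] turn [8.4000e-03 1.2000e-03 1.2545e+00] joints [ 0.12  0.47 -0.19  1.68  0.1   0.99  1.32] pos [478.6 -35.3 330.9] F [ 1.1  0.8 -1.3] t 4.25 w 49.4 toolx deg 170.88
```

```bash
python3 -m inch '[[[-0.015,-0.04,0],[0,0,0.14],-0.3],[[-0.03,-0.08,0],[0,0,0.28],-0.3],[[-0.046,-0.12,0],[0,0,0.42],-0.3],[[-0.061,-0.16,0],[0,0,0.56],-0.3],[[-0.076,-0.2,0],[0,0,0.7],-0.3],[[-0.091,-0.24,0],[0,0,0.84],-0.3],[[-0.106,-0.28,0],[0,0,0.98],-0.3],[[-0.122,-0.321,0],[0,0,1.12],-0.3]]'
python3 -m inch '[[[0,0,0],[0,0,0.13],-0.3],[[0,0,0],[0,0,0.13],-0.3],[[0,0,0],[0,0,0.13],-0.3]]'
python3 to.py 548 -372 330 99
python3 - <<'E'
from h import *
d,s=grab('wrist','w5.png')
E
```

```text
t: 5.05
position: [548.1, -373.0, 330.1]
orientation: [0.599, 0.801, 0.004, 0.001]
contact_force: [0.9, 0.7, -0.5]
grip_width: 48.9
t: 5.35
position: [548.1, -372.2, 330.2]
orientation: [0.648, 0.762, 0.004, 0.001]
contact_force: [0.3, -0.5, -1.1]
grip_width: 48.8
shift m [ 0.0002 -0.0001  0.0002] turn [ 0.0075 -0.0043  0.0039] joints [ 0.49  0.81  0.17  0.96 -0.13  1.37  0.79] pos [ 548.1 -372.2  330.2] F [ 0.3 -0.5 -1.1] t 5.35 w 48.8 toolx deg 99.23
```

View pics/w5.png

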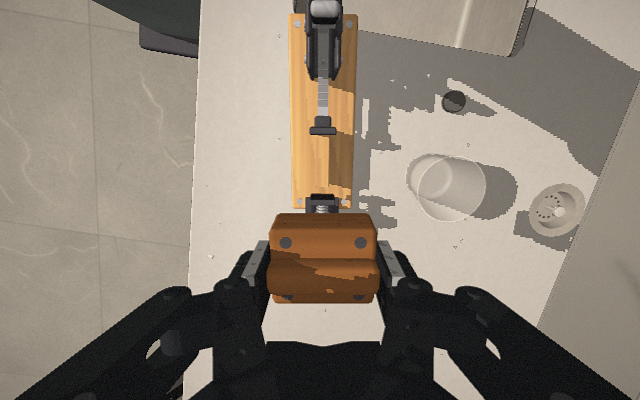

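```bash
python3 - <<'E'
from h import *
z=np.load('/tmp/wrist.npz'); d={k:z[k] for k in ['image','z_map','mtx','hand_eye']}; s={'position':z['pos'],'orientation':z['ori']}
W=cloud(d,s); hsv=cv2.cvtColor(d['image'],cv2.COLOR_RGB2HSV)
m=(hsv[...,0]>8)&(hsv[...,0]<24)&(hsv[...,1]>90); m[210:]=0
box=(W[...,0]>430)&(W[...,0]<660)&(W[...,1]<-150)&(W[...,1]>-480)
q=W[m&box&(W[...,2]>8)&(W[...,2]<20)]
r=cv2.minAreaRect(q[:,:2].astype(np.float32)); print(len(q),np.median(q[:,2]),r,cv2.boxPoints(r).round(1).tolist())
a=np.radians(r[2] if r[2]<45 else r[2]-90); print('yaw',np.degrees(a))
ex=np.array([np.cos(a),np.sin(a)]);ey=np.array([-np.sin(a),np.cos(a)])
o=np.array(r[0])
C=np.stack([(W[...,:2]-o)@ex,(W[...,:2]-o)@ey,W[...,2]],-1)
np.save('/tmp/C.npy',C)
for u,v in [(323,5),(318,12),(323,30),(323,70),(323,95),(323,120),(316,131),(323,131),(330,131),(323,136),(323,150),(312,150),(323,185),(323,198),(312,200),(323,205)]: print((u,v),C[v,u].round(1),hsv[v,u])
rl=C[m&box&(W[...,2]>52)&(W[...,2]<62)]; print('rail',len(rl),rl.min(0),rl.max(0),np.percentile(rl,[5,95],axis=0), np.median(rl[:,2]))
E
python3 -c "
import cv2
i=cv2.imread('pics/w5.png')[0:220,260:390]
cv2.imwrite('pics/w5c.png',cv2.resize(i,None,fx=2.7*1.0,fy=2.7,interpolation=cv2.INTER_CUBIC))"
```

```text
8095 14.407374918611822 ((539.2928466796875, -311.66485595703125), (89.55301666259766, 260.43853759765625), 8.694971084594727) [[475.29998779296875, -189.6999969482422], [514.7000122070312, -447.20001220703125], [603.2000122070312, -433.6000061035156], [563.9000244140625, -176.1999969482422]]
yaw 8.694971084594727
(323, 5) [ -1.   77.8 218. ] [ 17  10 172]
(318, 12) [ -4.3  73.7 217.6] [ 15  15 135]
(323, 30) [-1.00e-01  8.57e+01  1.20e+02] [20  9 81]
(323, 70) [ 0.4 54.  83.7] [ 8 12 87]
(323, 95) [ 0.6 27.6 83.7] [  0  10 150]
(323, 120) [ 0.8 -0.  84.5] [155  20  77]
(316, 131) [ -7.2 -12.3  89.9] [ 5 19 80]
(323, 131) [  0.8 -12.1  91.8] [168  15  83]
(330, 131) [  8.9 -12.1  91.9] [150  10  78]
(323, 136) [  1.2 -20.2  57.4] [ 15 128 136]
(323, 150) [  1.3 -37.7  58.3] [ 17 132 228]
(312, 150) [-13.9 -43.   14.2] [ 16 135 211]
(323, 185) [  1.7 -83.9  57.4] [ 16 135 230]
(323, 198) [  1.5 -93.9  85.8] [60 29 26]
(312, 200) [-12.1 -95.8  88.2] [60  7 74]
(323, 205) [   1.5 -102.3   88.1] [171  16 110]
rail 730 [-16.27615358 -85.5148112   53.85328216] [ 8.89608907 50.89295677 60.03689465] [[ -8.91250609 -82.31295142  55.92968863]
 [  7.81396408 -21.47872063  58.59303188]] 57.24587391133011
```

View pics/w5c.png

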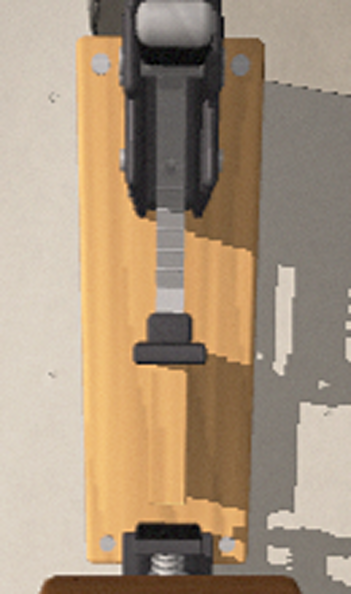

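```bash
python3 - <<'E'
from pull import *
z=np.load('/tmp/wrist.npz'); d={k:z[k] for k in ['image','z_map','mtx','hand_eye']}; s={'position':z['pos'],'orientation':z['ori']}
W=cloud(d,s); Rm=R.from_quat(s['orientation']).as_matrix(); T=(W-s['position'])@Rm
for u,v in [(300,243),(345,243),(290,270),(323,270),(360,270),(290,262),(360,262),(323,225)]: print((u,v),T[v,u].round(1))
E
python3 to.py 548.2 -369.7 100 98.75
```

```text
(300, 243) [ 12.3 -11.    6.6]
(345, 243) [12.3  9.5  6.5]
(290, 270) [  4.8 -14.6  -4.5]
(323, 270) [ 4.7 -0.6 -4.4]
(360, 270) [ 5.  15.1 -4.9]
(290, 262) [  5.9 -15.1   0.6]
(360, 262) [ 6.4 15.6 -0.5]
(323, 225) [19.2 -0.5 11.2]
shift m [ 0.0014 -0.0014  0.2304] turn [ 0.0078 -0.0041  0.0084] joints [ 0.49  0.81  0.17  0.96 -0.13  1.37  0.79] pos [ 548.2 -372.1  330.4] F [ 1.2  0.4 -0.9] t 5.4 w 48.8 toolx deg 99.23
```

```bash
python3 -m inch '[[[0.001,-0.001,0.03],[0.004,-0.002,0.004],-0.3],[[0.0014,-0.0014,0.07],[0.0078,-0.004,0.0084],-0.3],[[0.0014,-0.0014,0.11],[0.0078,-0.004,0.0084],-0.3],[[0.0014,-0.0014,0.15],[0.0078,-0.004,0.0084],-0.3],[[0.0014,-0.0014,0.18],[0.0078,-0.004,0.0084],-0.3],[[0.0014,-0.0014,0.205],[0.0078,-0.004,0.0084],-0.3],[[0.0014,-0.0014,0.22],[0.0078,-0.004,0.0084],-0.3],[[0.0014,-0.0014,0.22],[0.0078,-0.004,0.0084],-0.3]]'
python3 to.py 548.2 -369.7 91 98.75
python3 - <<'E'
from h import *
d,s=grab('wrist','w6.png'); d,s=grab('scene','s6.png')
i=cv2.imread('pics/s6.png')[180:380,300:500]; cv2.imwrite('pics/s6c.png',cv2.resize(i,None,fx=3,fy=3,interpolation=cv2.INTER_CUBIC))
E
```

```text
t: 6.2
position: [547.9, -368.9, 109.3]
orientation: [0.65, 0.76, 0.0, -0.001]
contact_force: [0.1, -0.0, 0.5]
grip_width: 49.0
shift m [-0.0009  0.0002  0.0183] turn [-0.0013 -0.0018  0.0023] joints [ 0.49  1.02  0.14  1.28 -0.15  0.85  0.82] pos [ 547.9 -368.9  109.3] F [ 0.1 -0.   0.5] t 6.2 w 49.0 toolx deg 98.88
```

View pics/w6.png

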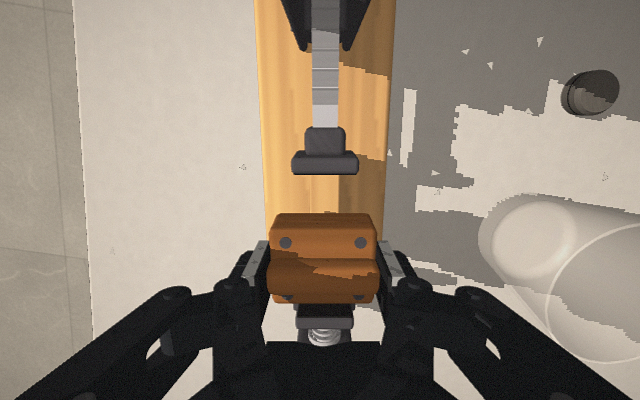

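View pics/s6c.png

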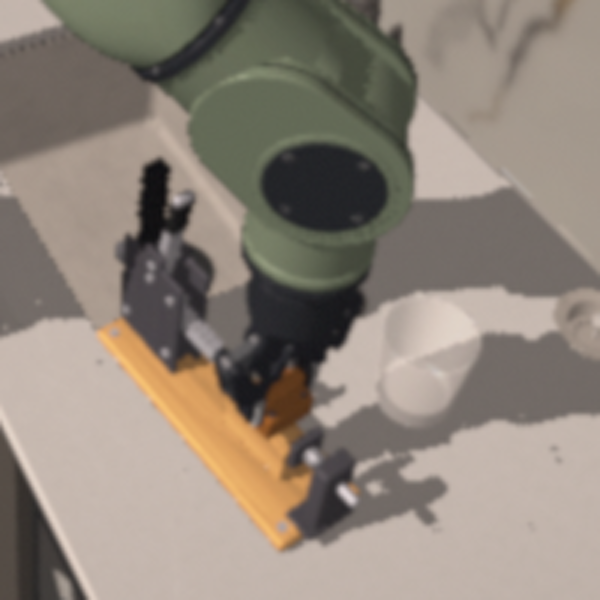

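```bash
python3 - <<'E'
from pull import *
z=np.load('/tmp/wrist.npz'); d={k:z[k] for k in ['image','z_map','mtx','hand_eye']}; s={'position':z['pos'],'orientation':z['ori']}
W=cloud(d,s); Rm=R.from_quat(s['orientation']).as_matrix()
a=np.radians(8.75);o=np.array([539.3,-312.4])
C=np.stack([(W[...,:2]-o)@[np.cos(a),np.sin(a)],(W[...,:2]-o)@[-np.sin(a),np.cos(a)],W[...,2]],-1)
for u,v in [(305,160),(345,160),(325,165),(325,172),(325,160),(300,218),(345,218),(323,243),(323,262),(308,308),(323,308),(340,308),(323,312),(323,322),(323,195),(323,205)]: print((u,v),C[v,u].round(1))
t=(s['position'][:2]-o); print('tcp',t@[np.cos(a),np.sin(a)],t@[-np.sin(a),np.cos(a)])
E
```

```text
(305, 160) [-9.  -8.9 90.2]
(345, 160) [ 9.5 -9.  89.6]
(325, 165) [  0.2 -11.3  89.7]
(325, 172) [  0.2 -15.   88. ]
(325, 160) [ 0.2 -8.9 90.3]
(300, 218) [-12.  -37.8  88.7]
(345, 218) [ 10.2 -38.   88.1]
(323, 243) [ -0.7 -44.7 103.1]
(323, 262) [ -0.7 -51.2 108.7]
(308, 308) [ -9.1 -94.3  81.4]
(323, 308) [ -0.7 -93.8  82. ]
(340, 308) [  9.  -94.3  81.2]
(323, 312) [ -0.7 -94.3  84.8]
(323, 322) [ -0.7 -96.3  90.7]
(323, 195) [ -0.7 -34.6  57.1]
(323, 205) [ -0.7 -41.1  56. ]
tcp -0.12735947555235036 -57.115078870742515
```

```bash
python3 -m inch '[[[0,0,0.006],[0,-0.002,0.002],-0.3],[[0,0,0.012],[0,-0.002,0.002],-0.3],[[0,0,0.0165],[0,-0.002,0.002],-0.3],[[0,0,0.0175],[0,-0.002,0.002],-0.3],[[0,0,0.0175],[0,-0.002,0.002],-0.3]]';  python3 -m inch '[[[0,0,0.001],[0,0,0],-0.3],[[0,0,0.001],[0,0,0],-0.3]]'; python3 -m inch '[[[0,0,0.001],[0,0,0],-0.3],[[0,0,0.001],[0,0,0],-0.3]]'
```

```text
t: 6.8
position: [548.6, -369.8, 94.0]
orientation: [0.651, 0.759, -0.0, 0.001]
contact_force: [-0.5, -0.5, -1.1]
grip_width: 49.0
t: 7.0
position: [548.6, -369.8, 93.0]
orientation: [0.651, 0.759, -0.001, 0.001]
contact_force: [0.0, 0.2, -1.6]
grip_width: 49.1
t: 7.2
position: [548.6, -369.8, 92.0]
orientation: [0.651, 0.759, -0.0, 0.001]
contact_force: [-0.2, -0.1, 0.3]
grip_width: 48.9
```

```bash
for i in 1 2 3; do python3 -m inch '[[[0,0,0.0008],[0,0,0],-0.3],[[0,0,0.0008],[0,0,0],-0.3]]' | grep -E 'position|force'; done
```

```text
position: [548.6, -369.8, 91.1]
contact_force: [-0.0, 0.1, -1.3]
position: [548.5, -369.7, 90.1]
contact_force: [0.2, -0.2, -1.1]
position: [548.6, -369.8, 90.0]
contact_force: [-2.7, 2.7, 9.3]
```

```bash
python3 -m inch '[[[0,0,0],[0,0,0],0.25],[[0,0,0],[0,0,0],0.4],[[0,0,0],[0,0,0],0.7],[[0,0,0],[0,0,0],1],[[0,0,0],[0,0,0],1],[[0,0,0],[0,0,0],1]]'
python3 - <<'E'
from h import *
d,s=grab('wrist','w7.png')
E
```

```text
t: 8.4
position: [548.6, -369.8, 89.9]
orientation: [0.651, 0.759, -0.0, 0.001]
contact_force: [-0.0, 0.1, -0.1]
grip_width: 85.6
```

View pics/w7.png

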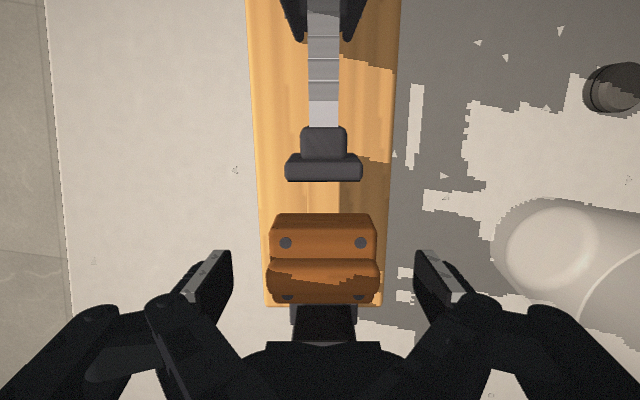

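```bash
python3 -m inch '[[[0,0,-0.01],[0,0,0],1],[[0,0,-0.03],[0,0,0],1],[[0,0,-0.07],[0,0,0],1],[[0,0,-0.11],[0,0,0],1],[[0,0,-0.15],[0,0,0],1],[[0,0,-0.19],[0,0,0],1],[[0,0,-0.23],[0,0,0],1],[[0,0,-0.25],[0,0,0],1]]'
python3 - <<'E'
from h import *
d,s=grab('wrist','w8.png')
E
python3 to.py 524 -213 340 8.75
```

```text
t: 9.25
position: [548.3, -369.5, 344.4]
orientation: [0.651, 0.759, -0.0, 0.004]
contact_force: [-1.1, -1.0, 0.4]
grip_width: 85.6
shift m [ 0.1587 -0.0006  0.005 ] turn [1.01e-02 1.10e-03 1.57e+00] joints [ 0.48  0.8   0.18  0.93 -0.13  1.41  0.78] pos [ 548.6 -369.7  346.1] F [ 0.6 -0.2  3. ] t 9.3 w 85.2 toolx deg 98.7
```

View pics/w8.png

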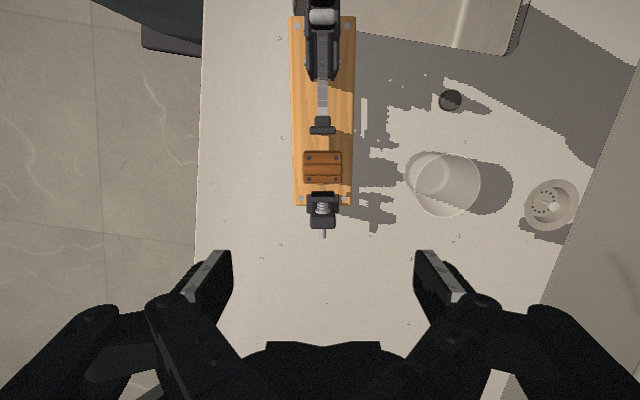

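Pull sits on the rail at (322,167), square, midway between jaw (131) and pad (197). Measure the whole thing, then move above the grip.

```bash
cat > cl.py <<'E'
from pull import *
import sys
z=np.load('/tmp/wrist.npz'); d={k:z[k] for k in ['image','z_map','mtx','hand_eye']}; s={'position':z['pos'],'orientation':z['ori']}
W=cloud(d,s); hsv=cv2.cvtColor(d['image'],cv2.COLOR_RGB2HSV)
a=np.radians(8.75);o=np.array([539.3,-312.4])
C=np.stack([(W[...,:2]-o)@[np.cos(a),np.sin(a)],(W[...,:2]-o)@[-np.sin(a),np.cos(a)],W[...,2]],-1)
E
python3 - <<'E'
from cl import *
m=(hsv[...,0]>8)&(hsv[...,0]<24)&(hsv[...,1]>90); m[230:]=0
box=(abs(C[...,0])<60)&(abs(C[...,1])<145)
q=W[m&box&(W[...,2]>8)&(W[...,2]<20)]
r=cv2.minAreaRect(q[:,:2].astype(np.float32)); print('plinth',np.round(r[0],1),np.round(r[1],1),r[2])
for lo,hi,n in [(93,99,'ridge'),(80,86,'foot')]:
    q=C[box&(C[...,2]>lo)&(C[...,2]<hi)&(C[...,1]<-25)&(C[...,1]>-88)&(hsv[...,1]>120)]
    r=cv2.minAreaRect(q[:,:2].astype(np.float32)); print(n,len(q),np.median(q[:,2]),np.round(r[0],1),np.round(r[1],1),r[2])
for v in (124,128,131,133,135,192,194,196,198,200,204): print(v,C[v,322].round(1),C[v,314].round(1))
E
python3 -m inch '[[[0.02,0,0.005],[0,0,0.14],1],[[0.05,0,0.005],[0,0,0.28],1],[[0.08,0,0.005],[0,0,0.42],1],[[0.11,0,0.005],[0,0,0.56],1],[[0.14,0,0.005],[0,0,0.7],1],[[0.1587,-0.0006,0.005],[0,0,0.84],1],[[0.1587,-0.0006,0.005],[0,0,0.98],1],[[0.1587,-0.0006,0.005],[0,0,1.12],1]]'
python3 to.py 524 -213 340 8.75
```

```text
plinth [ 539.4 -312.2] [ 89.7 260.5] 8.726881980895996
ridge 411 95.83617464605885 [ -0.2 -58.3] [49.4 14. ] 0.010535047389566898
foot 661 83.14433168306948 [ -0.6 -58.1] [49.2 39.7] 1.0072684288024902
124 [ 0.1 -4.2 83.8] [-9.7 -4.3 80.8]
128 [ 0.  -8.6 90.5] [-9.5 -8.5 90.9]
131 [  0.  -12.1  90. ] [ -9.6 -12.1  89.3]
133 [  0.  -14.4  91.2] [ -9.6 -14.5  89.3]
135 [  0.1 -19.3  57.8] [-11.4 -22.8  13.3]
192 [ -0.2 -92.9  71.4] [-10.9 -93.3  69.6]
194 [ -0.2 -93.1  80.9] [-10.7 -93.2  80.3]
196 [ -0.3 -93.1  90.4] [-10.5 -93.3  89.4]
198 [ -0.3 -95.9  90. ] [-10.5 -95.4  91.5]
200 [ -0.3 -98.3  90.8] [-10.5 -98.3  90.5]
204 [  -0.3 -106.9   80.1] [ -11.9 -119.4   39.9]
t: 10.1
position: [523.9, -212.2, 340.7]
orientation: [0.956, 0.295, 0.003, 0.004]
contact_force: [-0.0, 0.8, 0.0]
grip_width: 85.3
shift m [-0.0004  0.0007  0.0007] turn [ 0.0083 -0.0048  0.4452] joints [ 0.08  0.65  0.51  1.38 -0.32  1.18 -0.35] pos [ 523.9 -212.2  340.7] F [-0.   0.8  0. ] t 10.1 w 85.3 toolx deg 34.26
```

```bash
python3 -m inch '[[[0,0,0],[0,0,0.15],1],[[0,0,0],[0,0,0.3],1],[[0,0,0],[0.008,-0.005,0.445],1],[[0,0,0],[0.008,-0.005,0.445],1],[[0,0,0],[0.008,-0.005,0.445],1]]'
python3 - <<'E'
from h import *
d,s=grab('wrist','w9.png')
E
python3 to.py 524 -213 340 8.75
```

```text
t: 10.6
position: [523.9, -212.1, 340.8]
orientation: [0.997, 0.079, 0.0, 0.0]
contact_force: [-0.5, -0.6, 0.1]
grip_width: 85.5
shift m [0.     0.0008 0.0009] turn [ 0.0004 -0.0003  0.0045] joints [ 0.03  0.68  0.64  1.37 -0.41  1.22 -0.71] pos [ 523.9 -212.2  340.9] F [-0.1  0.  -0.2] t 10.65 w 85.8 toolx deg 9.01
```

View pics/w9.png

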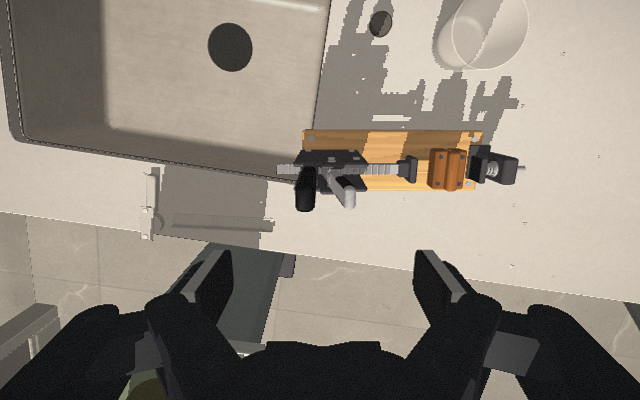

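```bash
python3 - <<'E'
from cl import *
t=(W-s['position'])@R.from_quat(s['orientation']).as_matrix()
for v in (190,197,203,208):
    print('row',v)
    for u in range(292,360,3): 
        c=C[v,u]
        if c[2]>150: print(u,c.round(1),end='; ')
    print()
b=(abs(C[...,0])<40)&(C[...,1]>50)&(C[...,1]<150)
g=C[b&(C[...,2]>214)]; 
for sel,n in ((g[g[:,1]>95],'grip'),(g[g[:,1]<95],'trig')): print(n,len(sel),np.percentile(sel,[2,50,98],axis=0).round(1).tolist())
for zz in (185,195,205):
    q=C[b&(abs(C[...,2]-zz)<4)]; 
    for sel,n in ((q[q[:,1]>97],'grip'),(q[q[:,1]<97],'trig')):
        if len(sel): print(zz,n,len(sel),np.percentile(sel,[2,50,98],axis=0).round(1).tolist())
E
```

```text
row 190
295 [  7.7 123.6 217.7]; 298 [  8.3 120.9 220.3]; 301 [  8.2 118.5 219.6]; 304 [  8.2 116.1 219.8]; 307 [  8.4 113.6 220.3]; 310 [  7.9 111.2 218.6]; 313 [  7.4 108.8 216.4]; 334 [ -4.2  89.7 170.9]; 337 [ -0.2  87.5 186.4]; 340 [  3.1  85.4 199.5]; 343 [  6.4  83.6 212.1]; 346 [  7.4  81.4 216.1]; 349 [  7.5  79.  216.5]; 352 [  7.5  76.5 216.7]; 355 [  6.8  73.7 213.7]; 
row 197
295 [  1.5 123.8 217. ]; 298 [  2.7 121.  221.5]; 301 [  2.3 118.6 220. ]; 304 [  2.6 116.1 221.1]; 307 [  2.6 113.6 220.9]; 310 [  2.1 111.3 219. ]; 313 [  1.3 108.9 216.1]; 337 [ -7.3  87.3 185.3]; 340 [ -3.1  85.4 200.4]; 343 [ -0.   83.5 211.2]; 346 [  1.7  81.4 217.2]; 349 [  1.8  78.9 217.5]; 352 [  1.8  76.4 217.7]; 355 [  1.   73.6 214.6]; 
row 203
295 [ -3.8 124.  216.8]; 298 [ -2.8 121.2 220. ]; 301 [ -2.6 118.6 220.9]; 304 [ -2.8 116.2 220.2]; 307 [ -2.4 113.7 221.3]; 310 [ -2.9 111.3 219.6]; 313 [ -4.1 108.9 215.7]; 343 [ -5.1  83.4 212.2]; 346 [ -3.4  81.3 217.7]; 349 [ -3.2  78.8 218.3]; 352 [ -3.5  76.2 217.4]; 
row 208
298 [ -7.2 121.3 219.9]; 301 [ -6.9 118.7 220.7]; 304 [ -7.1 116.3 220.1]; 307 [ -6.4 113.7 222.3]; 310 [ -7.4 111.3 219.2]; 346 [ -8.2  81.1 216.4]; 349 [ -7.8  78.7 217.7]; 352 [ -8.3  76.  216. ]; 
grip 15391 [[-7.8, 96.3, 220.0], [10.9, 124.1, 400.7], [19.2, 148.8, 417.1]]
trig 12743 [[-8.0, 51.6, 332.9], [11.8, 71.9, 399.8], [19.4, 93.9, 417.3]]
185 grip 20 [[10.5, 109.1, 181.3], [12.3, 115.0, 187.9], [12.5, 120.4, 188.9]]
185 trig 52 [[-8.6, 79.3, 181.5], [6.0, 87.4, 185.6], [10.6, 88.3, 188.6]]
195 grip 24 [[10.7, 110.8, 191.2], [12.0, 116.7, 194.9], [12.4, 122.5, 197.9]]
195 trig 52 [[-7.5, 77.6, 191.0], [6.9, 86.0, 195.0], [10.6, 86.9, 198.4]]
205 grip 77 [[-10.2, 108.3, 202.3], [11.3, 111.0, 204.0], [12.3, 123.9, 208.3]]
205 trig 61 [[-7.8, 75.8, 201.8], [7.0, 84.1, 205.3], [10.4, 84.9, 208.9]]
```

```bash
python3 to.py 524.6 -213.5 198 8.75; python3 -m inch '[[[0.001,0.001,0.02],[0,0,0.004],1],[[0.001,0.0015,0.05],[0,0,0.0045],1],[[0.001,0.0015,0.08],[0,0,0.0045],1],[[0.001,0.0015,0.105],[0,0,0.0045],1],[[0.001,0.0015,0.105],[0,0,0.0045],1]]'
python3 - <<'E'
from h import *
d,s=grab('wrist','w10.png'); grab('scene','s10.png')
i=cv2.imread('pics/s10.png')[160:340,280:460]; cv2.imwrite('pics/s10c.png',cv2.resize(i,None,fx=3.3,fy=3.3,interpolation=cv2.INTER_CUBIC))
E
python3 to.py 524.6 -213.5 198 8.75
```

```text
shift m [0.0005 0.0013 0.1429] turn [ 0.0004 -0.0003  0.0045] joints [ 0.03  0.68  0.64  1.37 -0.41  1.22 -0.71] pos [ 523.9 -212.2  340.9] F [-0.1  0.  -0.2] t 10.65 w 85.8 toolx deg 9.01
t: 11.15
position: [524.3, -213.0, 233.8]
orientation: [0.997, 0.078, -0.001, -0.001]
contact_force: [0.9, 0.4, -0.4]
grip_width: 85.7
shift m [-0.0006 -0.0005  0.0388] turn [ 0.0008 -0.0008  0.0016] joints [ 0.05  0.78  0.58  1.55 -0.49  0.96 -0.64] pos [ 525.3 -213.8  236.8] F [ 0.1 -0.6  1. ] t 11.25 w 85.6 toolx deg 8.84
```

View pics/w10.png

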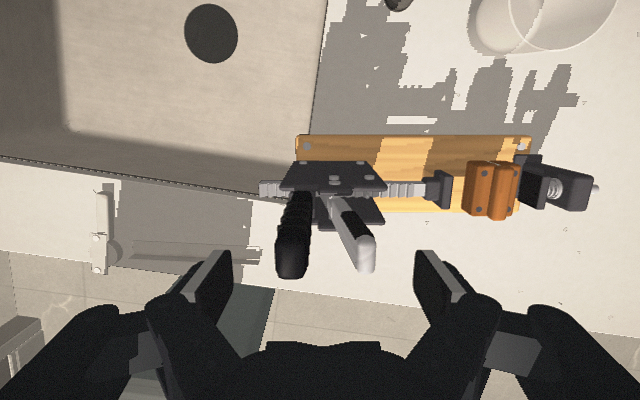

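View pics/s10c.png

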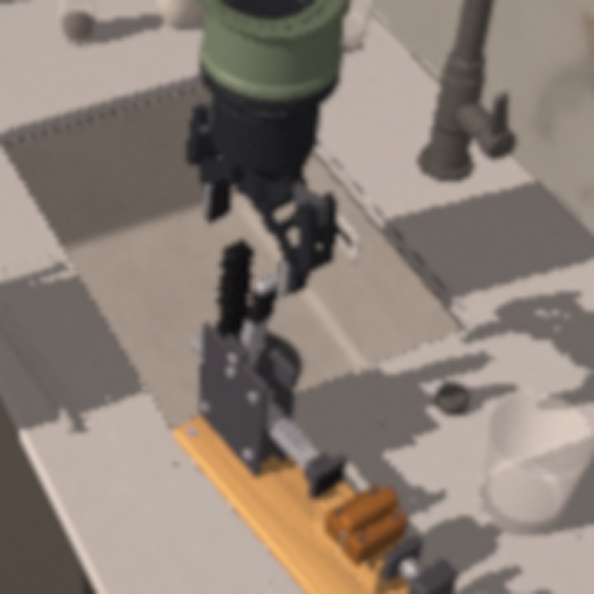

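```bash
python3 -m inch '[[[-0.001,0,0.015],[0,0,0],1],[[-0.001,0,0.03],[0,0,0],1],[[-0.001,0,0.039],[0,0,0],1],[[-0.001,0,0.039],[0,0,0],1]]'; python3 to.py 523 -203.2 198 8.75
python3 - <<'E'
from h import *
d,s=grab('wrist','w11.png')
E
```

```text
t: 11.65
position: [524.4, -214.0, 198.0]
orientation: [0.997, 0.077, 0.0, 0.0]
contact_force: [0.1, 0.4, 0.5]
grip_width: 85.1
shift m [ 0.0003 -0.0109  0.    ] turn [ 0.0006 -0.0009  0.0023] joints [ 0.07  0.83  0.54  1.6  -0.52  0.86 -0.6 ] pos [ 524.4 -214.   198. ] F [0.1 0.4 0.5] t 11.65 w 85.1 toolx deg 8.88
```

View pics/w11.png

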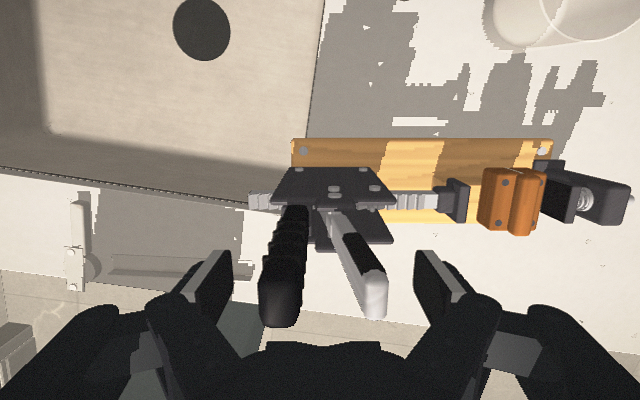

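```bash
python3 -m inch '[[[0,-0.005,0],[0,0,0],1],[[0,-0.0105,0],[0,0,0.002],1],[[0,-0.0105,0],[0,0,0.002],0.7],[[0,-0.0105,0],[0,0,0.002],0.3],[[0,-0.0105,0],[0,0,0.002],0],[[0,-0.0105,0],[0,0,0.002],-0.4],[[0,-0.0105,0],[0,0,0.002],-0.5],[[0,-0.0105,0],[0,0,0.002],-0.5]]'; python3 to.py 523 -203.2 198 8.75
cat > look.py <<'E'
import sys
from h import *
d,s=grab('wrist',sys.argv[1])
from cl import *
hsv=cv2.cvtColor(d['image'],cv2.COLOR_RGB2HSV)
b=(abs(C[...,0])<14)&(C[...,2]>82)&(C[...,2]<94)&(C[...,1]<40)&(C[...,1]>-125)
dark=(hsv[...,1]<70)
br=(hsv[...,1]>130)&(hsv[...,0]<22)
j=C[b&dark&(C[...,2]>87.5)]
ys=np.sort(j[:,1]); 
h,e=np.histogram(ys,bins=np.arange(-125,45,2.5)); print('dark z>87.5 y-hist',[(int(a),int(n)) for a,n in zip(e,h) if n>3])
f=C[(abs(C[...,0])<35)&(C[...,2]>50)&(C[...,2]<110)&br&(C[...,1]<20)&(C[...,1]>-125)&(C[...,2]>79)]
if len(f)>20:
    r=cv2.minAreaRect(f[f[:,2]>92][:,:2].astype(np.float32)); print('ridge c',np.round(r[0],1),np.round(r[1],1),round(r[2],1))
    print('foot y range',np.percentile(f[(f[:,2]<88)][:,1],[1,99]).round(1))
E
python3 look.py w12.png
```

```text
t: 12.5
position: [523.0, -203.1, 199.7]
orientation: [0.997, 0.077, 0.001, -0.0]
contact_force: [-7.3, 11.9, 24.3]
grip_width: 27.8
shift m [-0.      0.0001  0.0017] turn [ 0.     -0.0024  0.001 ] joints [ 0.05  0.82  0.54  1.62 -0.53  0.85 -0.61] pos [ 523.  -203.1  199.7] F [-7.3 11.9 24.3] t 12.5 w 27.8 toolx deg 8.8
dark z>87.5 y-hist [(-125, 69), (-122, 211), (-120, 156), (-102, 26), (-100, 94), (-97, 117), (-95, 153), (-92, 6), (-27, 70), (-25, 102), (-22, 127), (-20, 79)]
ridge c [  0.2 -57.7] [48.8 14.5] 0.8
foot y range [-77.3 -38.3]
```

View pics/w12.png

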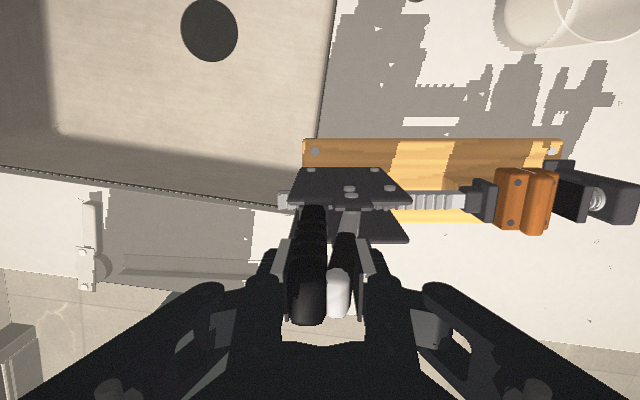

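```bash
cat >> look.py <<'E'
dk=C[b&dark&(C[...,2]>86)]
jj=dk[dk[:,1]>-85]; pp=dk[(dk[:,1]<-85)&(dk[:,1]>-108)]
print('JAW front',np.percentile(jj[:,1],[1,3,6]).round(1),'PAD front',np.percentile(pp[:,1],[94,97,99]).round(1))
tr=C[(abs(C[...,0])<12)&(C[...,1]>60)&(C[...,1]<100)&(C[...,2]>210)&(C[...,2]<222)]
print('trigger top y',np.percentile(tr[:,1],[2,50,98]).round(1) if len(tr) else None)
E
python3 -m inch '[[[0,0,0],[0,0,0],0.3],[[0,0,0],[0,0,0],0.9],[[0,0,0],[0,0,0],0.9],[[0,0,0],[0,0,0],0.9],[[0,0,0],[0,0,0],0.9],[[0,0,0],[0,0,0],0.9]]'; python3 look.py w13.png;  python3 to.py 523 -203.2 198 8.75
```

```text
t: 13.15
position: [523.0, -202.9, 199.6]
orientation: [0.997, 0.077, 0.001, -0.0]
contact_force: [-0.1, -0.7, -0.9]
grip_width: 81.3
dark z>87.5 y-hist [(-125, 74), (-122, 205), (-120, 163), (-102, 24), (-100, 97), (-97, 119), (-95, 157), (-92, 11), (-27, 73), (-25, 100), (-22, 124), (-20, 89)]
ridge c [  0.3 -57.7] [14.8 48.7] 88.5
foot y range [-77.3 -38.1]
JAW front [-27.2 -26.9 -26.2] PAD front [-92.7 -92.5 -92.3]
trigger top y [63.7 76.2 83.4]
shift m [-0.0001  0.0002  0.0016] turn [-0.0002 -0.0023  0.0011] joints [ 0.05  0.82  0.54  1.62 -0.53  0.85 -0.61] pos [ 523.  -203.   199.6] F [ 0.2 -0.5 -0.4] t 13.2 w 81.0 toolx deg 8.82
```

View pics/w13.png

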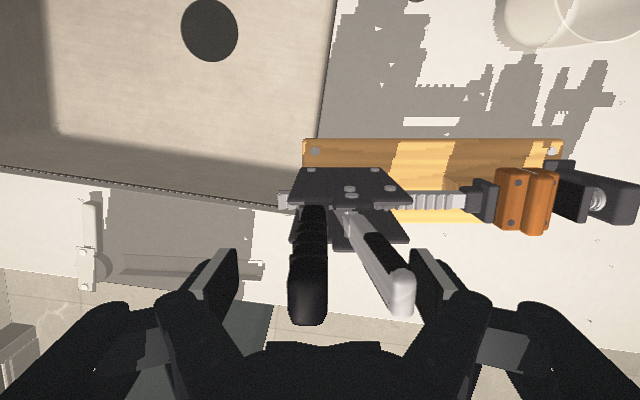

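```bash
python3 -m inch '[[[0,0,0.0015],[0,0.002,0],0.4],[[0,0,0.0015],[0,0.002,0],0],[[0,0,0.0015],[0,0.002,0],-0.3],[[0,0,0.0015],[0,0.002,0],-0.5],[[0,0,0.0015],[0,0.002,0],-0.5],[[0,0,0.0015],[0,0.002,0],-0.5]]' ; python3 look.py w14.png; python3 -m inch '[[[0,0,0],[0,0,0],0.3],[[0,0,0],[0,0,0],0.9],[[0,0,0],[0,0,0],0.9],[[0,0,0],[0,0,0],0.9],[[0,0,0],[0,0,0],0.9],[[0,0,0],[0,0,0],0.9]]'; python3 look.py w15.png;  python3 to.py 523 -203.2 198 8.75
```

```text
t: 13.8
position: [523.2, -203.0, 199.2]
orientation: [0.997, 0.077, 0.003, -0.0]
contact_force: [-6.8, 6.1, 20.8]
grip_width: 27.9
dark z>87.5 y-hist [(-125, 75), (-122, 192), (-120, 169), (-102, 28), (-100, 91), (-97, 116), (-95, 155), (-92, 13), (-37, 12), (-35, 80), (-32, 109), (-30, 131), (-27, 64)]
ridge c [  0.1 -57.7] [49.5 14.8] 0.9
foot y range [-77.4 -38.5]
JAW front [-35.3 -34.9 -34.3] PAD front [-92.7 -92.5 -92.1]
trigger top y [76.3 94.5 99.8]
t: 14.45
position: [523.2, -202.8, 199.1]
orientation: [0.997, 0.077, 0.003, -0.0]
contact_force: [0.3, -0.7, 0.2]
grip_width: 81.0
dark z>87.5 y-hist [(-125, 79), (-122, 202), (-120, 161), (-102, 26), (-100, 99), (-97, 116), (-95, 148), (-92, 18), (-37, 12), (-35, 78), (-32, 101), (-30, 143), (-27, 55)]
ridge c [  0.4 -57.8] [14.7 49.1] 89.4
foot y range [-77.2 -38.6]
JAW front [-35.2 -34.9 -34.4] PAD front [-92.6 -92.3 -92. ]
trigger top y [63.9 76.3 83.4]
shift m [-0.0002  0.0003  0.0011] turn [-0.     -0.0054  0.0017] joints [ 0.05  0.82  0.54  1.62 -0.53  0.85 -0.61] pos [ 523.2 -202.8  199.1] F [-0.   0.8 -0.7] t 14.5 w 81.2 toolx deg 8.84
```

```bash
python3 -m inch '[[[0,0,0.001],[0,-0.005,0.001],0.4],[[0,0,0.001],[0,-0.005,0.001],0],[[0,0,0.001],[0,-0.005,0.001],-0.3],[[0,0,0.001],[0,-0.005,0.001],-0.5],[[0,0,0.001],[0,-0.005,0.001],-0.5],[[0,0,0.001],[0,-0.005,0.001],-0.5]]' ; python3 look.py w16.png; python3 -m inch '[[[0,0,0],[0,0,0],0.3],[[0,0,0],[0,0,0],0.9],[[0,0,0],[0,0,0],0.9],[[0,0,0],[0,0,0],0.9],[[0,0,0],[0,0,0],0.9],[[0,0,0],[0,0,0],0.9]]'; python3 look.py w17.png;  python3 to.py 523 -203.2 198 8.75
```

```text
t: 15.1
position: [523.4, -203.0, 199.2]
orientation: [0.997, 0.077, 0.001, 0.0]
contact_force: [-4.7, 4.9, 20.4]
grip_width: 28.3
dark z>87.5 y-hist [(-125, 78), (-122, 191), (-120, 177), (-102, 23), (-100, 105), (-97, 114), (-95, 155), (-92, 12), (-45, 18), (-42, 89), (-40, 105), (-37, 143), (-35, 32)]
ridge c [  0.5 -63. ] [14.5 48.5] 89.1
foot y range [-82.5 -43.7]
JAW front [-43.2 -42.7 -42.1] PAD front [-92.6 -92.4 -92. ]
trigger top y [76.4 94.6 99.8]
t: 15.75
position: [523.4, -202.7, 199.1]
orientation: [0.997, 0.077, 0.001, 0.0]
contact_force: [0.4, -0.0, -0.2]
grip_width: 80.8
dark z>87.5 y-hist [(-125, 62), (-122, 219), (-120, 143), (-102, 31), (-100, 98), (-97, 109), (-95, 156), (-92, 15), (-45, 14), (-42, 94), (-40, 100), (-37, 155), (-35, 28)]
ridge c [  0.7 -62.8] [48.6 14.3] 1.2
foot y range [-82.3 -43.8]
JAW front [-43.  -42.5 -41.9] PAD front [-92.6 -92.4 -92.2]
trigger top y [63.9 76.3 83.4]
shift m [-0.0005  0.0003  0.0012] turn [ 0.0005 -0.0017  0.0011] joints [ 0.05  0.82  0.55  1.62 -0.53  0.85 -0.61] pos [ 523.4 -202.8  199.2] F [-0.2  1.1  0.8] t 15.8 w 80.9 toolx deg 8.81
```

View pics/w17.png

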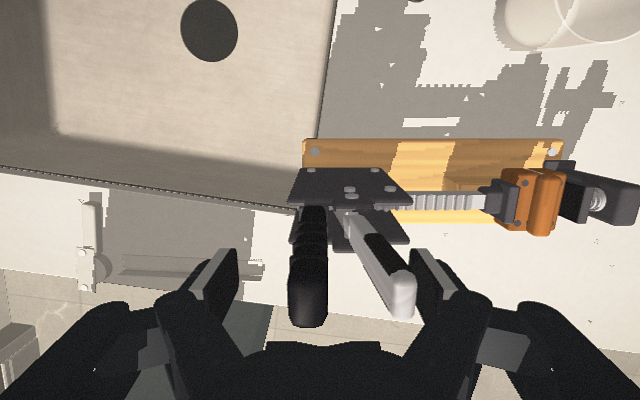

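```bash
python3 -m inch '[[[0,0,0.001],[0,-0.002,0.001],0.4],[[0,0,0.001],[0,-0.002,0.001],0],[[0,0,0.001],[0,-0.002,0.001],-0.3],[[0,0,0.001],[0,-0.002,0.001],-0.5],[[0,0,0.001],[0,-0.002,0.001],-0.5],[[0,0,0.001],[0,-0.002,0.001],-0.5]]' ; python3 look.py w18.png; python3 -m inch '[[[0,0,0],[0,0,0],0.3],[[0,0,0],[0,0,0],0.9],[[0,0,0],[0,0,0],0.9],[[0,0,0],[0,0,0],0.9],[[0,0,0],[0,0,0],0.9],[[0,0,0],[0,0,0],0.9]]'; python3 look.py w19.png;  python3 to.py 523 -203.2 198 8.75
```

```text
t: 16.4
position: [523.6, -203.0, 199.2]
orientation: [0.997, 0.077, 0.0, 0.001]
contact_force: [-4.8, 4.7, 20.2]
grip_width: 27.8
dark z>87.5 y-hist [(-125, 75), (-122, 203), (-120, 149), (-102, 30), (-100, 99), (-97, 113), (-95, 151), (-92, 7), (-52, 31), (-50, 103), (-47, 101), (-45, 154)]
ridge c [  0.5 -70.8] [48.5 14.2] 0.7
foot y range [-92.6 -51.9]
JAW front [-51.1 -50.8 -50.3] PAD front [-92.8 -92.5 -92.2]
trigger top y [76.6 94.6 99.8]
t: 17.05
position: [523.6, -202.7, 199.2]
orientation: [0.997, 0.077, 0.0, 0.0]
contact_force: [0.5, 0.1, 0.6]
grip_width: 80.8
dark z>87.5 y-hist [(-125, 72), (-122, 188), (-120, 180), (-102, 24), (-100, 111), (-97, 115), (-95, 151), (-92, 12), (-52, 28), (-50, 100), (-47, 104), (-45, 153), (-42, 4)]
ridge c [  0.5 -70.8] [48.8 14.8] 0.6
foot y range [-93.  -51.8]
JAW front [-51.3 -50.6 -50.2] PAD front [-92.6 -92.4 -92. ]
trigger top y [63.9 76.4 83.4]
shift m [-0.0006  0.0003  0.0011] turn [ 0.0009 -0.0008  0.0006] joints [ 0.04  0.82  0.55  1.62 -0.53  0.85 -0.61] pos [ 523.6 -202.8  199.1] F [-0.5 -0.1 -0.6] t 17.1 w 81.2 toolx deg 8.79
```

View pics/w19.png

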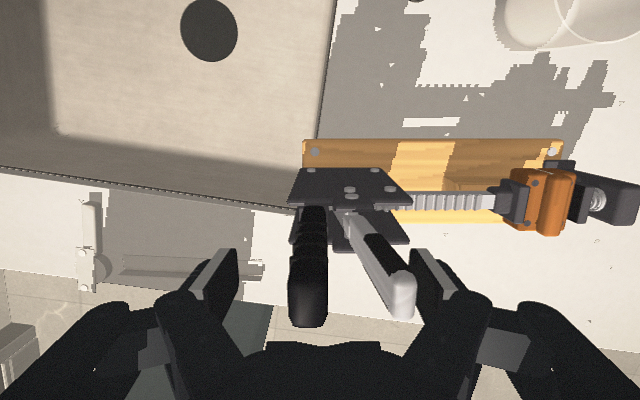

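```bash
python3 -m inch '[[[0,0,0.001],[0,0,0],0.5],[[0,0,0.001],[0,0,0],0.2],[[0,0,0.001],[0,0,0],0.0],[[0,0,0.001],[0,0,0],-0.05],[[0,0,0.001],[0,0,0],-0.05],[[0,0,0.001],[0,0,0],-0.05]]' ; python3 look.py w20.png; python3 to.py 523 -203.2 198 8.75
```

```text
t: 17.7
position: [523.9, -204.3, 198.8]
orientation: [0.997, 0.076, 0.001, 0.002]
contact_force: [1.0, -8.3, 6.2]
grip_width: 40.8
dark z>87.5 y-hist [(-125, 73), (-122, 189), (-120, 159), (-102, 33), (-100, 93), (-97, 116), (-95, 147), (-92, 9), (-55, 32), (-52, 97), (-50, 105), (-47, 143), (-45, 6)]
ridge c [  0.4 -73. ] [14.5 49.1] 89.5
foot y range [-93.2 -53.6]
JAW front [-53.7 -53.2 -52.6] PAD front [-92.9 -92.6 -92.1]
trigger top y [82.1 92.  98.7]
shift m [-0.0007 -0.0012  0.0007] turn [ 0.004  -0.002  -0.0002] joints [ 0.05  0.82  0.55  1.62 -0.53  0.85 -0.61] pos [ 523.9 -204.3  198.7] F [ 2.2 -9.5  4.7] t 17.75 w 41.2 toolx deg 8.74
```

View pics/w20.png

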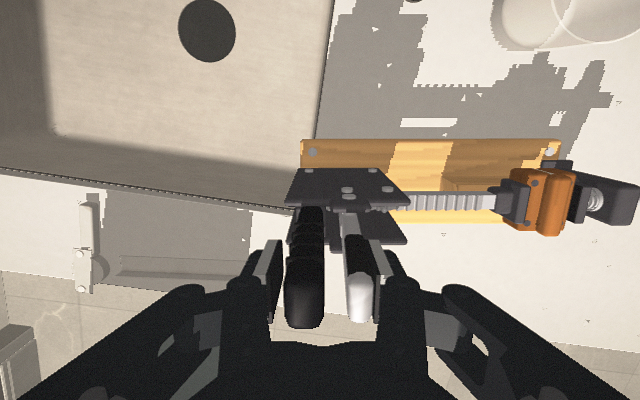

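```bash
python3 -m inch '[[[0,-0.001,0.0005],[0,0,0],-0.2],[[0,-0.001,0.0005],[0,0,0],-0.3],[[0,-0.001,0.0005],[0,0,0],-0.5],[[0,-0.001,0.0005],[0,0,0],-0.5],[[0,-0.001,0.0005],[0,0,0],-0.5]]' ; python3 look.py w21.png; python3 to.py 523 -203.2 198 8.75
```

```text
t: 18.25
position: [523.8, -202.9, 199.5]
orientation: [0.997, 0.076, 0.002, 0.002]
contact_force: [-7.9, 7.8, 27.5]
grip_width: 28.2
dark z>87.5 y-hist [(-125, 75), (-122, 201), (-120, 153), (-107, 16), (-105, 88), (-102, 107), (-100, 161), (-97, 32), (-60, 16), (-57, 80), (-55, 116), (-52, 146), (-50, 22)]
ridge c [  0.4 -77.3] [14.7 48.1] 89.2
foot y range [-97.8 -58.1]
JAW front [-58.1 -57.6 -57. ] PAD front [-97.3 -97.  -96.8]
trigger top y [77.7 94.8 99.8]
shift m [-0.0009  0.0002  0.0015] turn [ 0.0036 -0.0032  0.0004] joints [ 0.04  0.82  0.55  1.62 -0.53  0.85 -0.61] pos [ 523.8 -202.9  199.5] F [-7.6  8.2 26.3] t 18.3 w 27.6 toolx deg 8.77
```

View pics/w21.png

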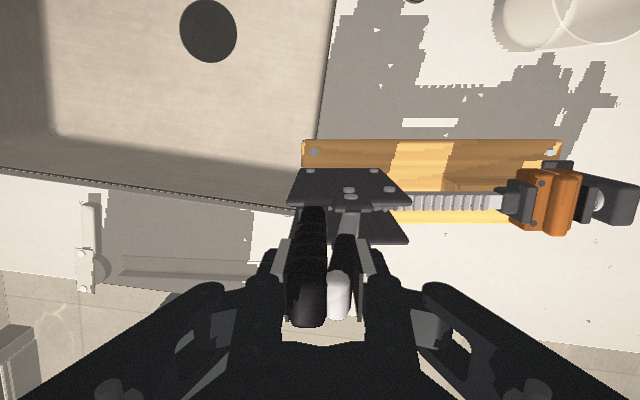

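```bash
python3 -m inch '[[[0,0,0],[0,0,0],-0.5],[[0,0,0],[0,0,0],-0.5],[[0,0,0],[0,0,0],-0.5]]' ; python3 look.py w22.png; python3 - <<'E'
from cl import *
br=(hsv[...,1]>130)&(hsv[...,0]<22)&(abs(C[...,0])<30)&(C[...,1]<-50)&(C[...,1]>-105)
r=C[br&(C[...,2]>92)]; f=C[br&(C[...,2]>76)&(C[...,2]<88)]
print('ridge top z p50/95',np.percentile(r[:,2],[50,95]),'foot z',np.median(f[:,2]))
A=np.c_[r[:,:2],np.ones(len(r))]; print('tilt x slope',np.linalg.lstsq(A,r[:,2],rcond=None)[0])
E
```

```text
t: 18.6
position: [523.8, -202.8, 199.6]
orientation: [0.997, 0.077, 0.002, 0.002]
contact_force: [-2.7, 3.5, 5.8]
grip_width: 27.7
dark z>87.5 y-hist [(-125, 69), (-122, 187), (-120, 166), (-107, 15), (-105, 89), (-102, 107), (-100, 160), (-97, 36), (-60, 18), (-57, 88), (-55, 105), (-52, 144), (-50, 22)]
ridge c [  0.6 -77.1] [14.9 48.7] 89.5
foot y range [-97.5 -58. ]
JAW front [-58.3 -57.8 -57.1] PAD front [-97.1 -96.9 -96.7]
trigger top y [77.4 95.1 99.9]
ridge top z p50/95 [95.50969234 96.91353638] foot z 82.9674630641661
tilt x slope [-5.90643843e-03 -1.53516059e-01  8.35821084e+01]
```

```bash
python3 - <<'E'
from cl import *
br=(hsv[...,1]>110)&(hsv[...,0]<22)&(abs(C[...,0])<22)&(C[...,2]>70)
for y in range(-98,-57,2):
    q=C[br&(abs(C[...,1]-y)<1)]
    if len(q)>5: print(y,len(q),np.percentile(q[:,2],[20,50,80]).round(1))
E
python3 -c "
import cv2
i=cv2.imread('pics/w22.png')[130:260,460:640]
cv2.imwrite('pics/w22c.png',cv2.resize(i,None,fx=4.4,fy=4.4,interpolation=cv2.INTER_CUBIC))"
```

```text
-98 41 [81.5 81.9 82.3]
-96 82 [82.2 82.7 83. ]
-94 46 [83.  83.4 84. ]
-84 53 [94.5 94.9 95.3]
-82 80 [95.3 95.7 96.2]
-80 144 [95.7 96.2 96.7]
-78 138 [95.7 96.2 96.7]
-76 152 [95.5 96.  96.6]
-74 186 [94.9 95.6 96.4]
-72 627 [84.5 90.3 94.1]
-70 252 [83.  87.1 91.8]
-68 128 [82.7 83.1 83.7]
-66 89 [82.6 83.2 83.6]
-64 96 [82.7 83.2 83.7]
-62 48 [82.8 83.5 83.9]
-60 58 [80.9 82.5 83.2]
-58 114 [72.5 77.1 81. ]
```

View pics/w22c.png

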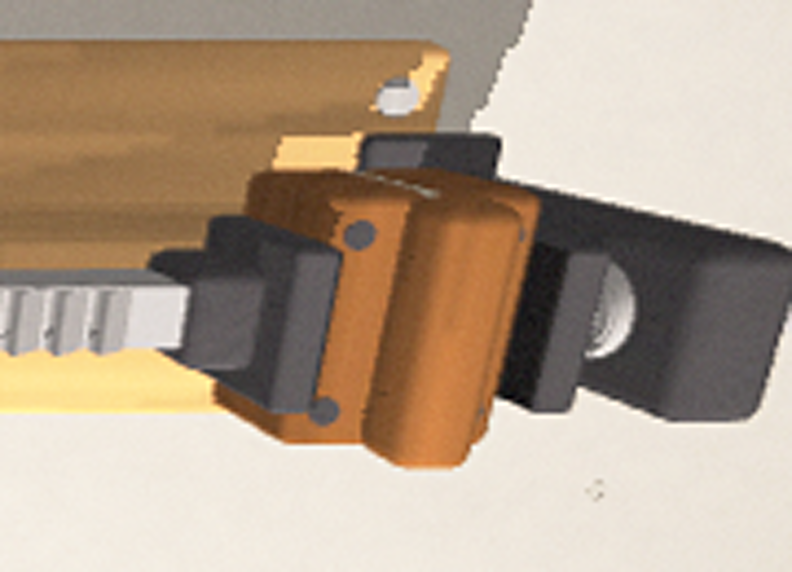

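Foot top is level at about 83 mm on both sides of the ridge and the ridge top is at about 96 mm. So the pull is upright, square and clamped, with the pad pushed in about 4.5 mm and the trigger held at its stop.

```bash
python3 -c "
from rig import robot
print(robot.hand_in()); s=robot.sense(); print(s['t'],s['grip_width'],s['contact_force'])"
```

```text
the job is handed in; nothing more can be done
None
the job is handed in; nothing more can be done
```

I laid the pull upright on the rail, let go of it, and pumped the trigger five full squeezes, the last in two steps. I handed the job in at about 18.7 s with the trigger still squeezed. No verdict came back.

**Last checks from the wrist camera:**
- **Pad:** pushed in about 4.5 mm, from -92.6 to about -97 in my clamp frame. That is about 9 N and a third of its travel.
- **Pull:** upright, with the foot top level at about 83 mm on both sides of the ridge, which puts the underside at about 57 mm. It is square to within about 1° and centred on the rail to within about 0.6 mm.
- **Fingers:** opening 27.7 mm, matching the 28 mm of a full squeeze, and well clear of the pull and both jaws.
- **Bystanders:** I planned the moves clear of them and saw no contact, but did not measure their positions again at the end.

**Checks that disagreed:**
- My clamp frame, taken from the plinth centre, was about 6.5 mm off along y, so I corrected the squeeze position from the measured grip.
- A single plane fitted to the ridge suggested a 0.15 rad tilt. I put that down to its rounded top seen at an angle, because the foot was level.
- The fifth squeeze moved the jaw about 7 mm instead of 8. It took up about 2.3 mm of free gap and pressed the pad in by the rest.

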